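Shut the open branch valves of a copper manifold

ROBOT

A 6-joint arm with a two-finger parallel gripper is mounted at the origin on the work surface. World frame = base frame: x ahead of the robot, y to its left, z up, the work surface at z = 0. Lengths are in m, angles in rad, forces in N, time in s.
With the tool pointing down it reaches from about 0.375 to 0.9 m from the base axis. Payload 3.1 kg.
Tool frame: the origin (TCP) lies on the centre line of the jaws, within the pads' length; the fingertips stand 22 mm ahead of it and the grasp point (between the pads) lies 3 mm ahead of it; z points along the fingers, x is the direction in which the jaws open and shut, and the axes are right-handed (so a half turn about z gives the same grasp; the last joint's range is limited). The gripper opens to 87 mm and grips with 3 to 60 N. Pads are 19 mm wide; open, the fingers measure 117 mm over their backs; the gripper's body (75 mm by 190 mm) begins 51 mm behind the grasp point.
Start: joints at [-1.351, 0.527, 1.433, -0, 1.181, -0.178], TCP at [0.242, -0.576, 0.245] pointing down, gripper open.
Joint ranges: [-3.08, 3.08], [-0.75, 2.2], [0.22, 2.44], [-1.43, 4.57], [0, 2.65], [-2.85, 2.85]. Speed limits (rad/s): [2.79, 2.79, 3.14, 3.14, 3.14, 3.14].

INTERFACE

Orientations are given as a unit quaternion [x, y, z, w].
In Python, from rig import robot, camera, order gives the robot as it stands.
- The arm moves only by the shell command python3 -m pendant 'ROWS' [OPENING] [FORCE]. ROWS is JSON, a list of rows, each a list of 2 entries, a list of its own where there are three numbers: the shift along the tool's x, y, z in mm, then the turn about the tool's z in degrees. A call has 1 to 8 rows; each row shifts and turns the commanded pose from where the row before left it, along the tool's axes as they then stand; what a row does not reach is not made up. A row lasts 1/8 s, in which the tool goes at most 62.5 mm and 10.7 degrees, less where a joint would pass 70% of its speed; a pose out of reach is approached as far as the arm can. A call with a gripper value outside its range is refused whole. OPENING is the finger opening in mm, from 0 to 87, set as the call begins (- or left out, the last holds). The fingers move at their own pace and stop on an object; FORCE is the grip in N (left out, the last holds). Time passes only in rows, so rows that do not move let the fingers close. It gives the time, the measured TCP pose, the force and the opening at its end, in the units of the state.
- robot.get_obs(): the state, without advancing time (a new reading comes with each control period).
- camera(name): name is "side" or "top" or "wrist"; returns a dict with "pixels" (400x640x3 uint8, blue, green, red), "mtx" (3x3 intrinsics, pixels), "k1" (the pictures are not rectified: a ray, as slopes to the right and down, at radius r is drawn at 1 + k1 r^2 times it, then the intrinsics apply), "R" (3x3) and "t" (3): a world point X has camera coordinates R X + t. Camera axes: x right, y down, z forward; pixel columns grow to the right and rows downward; lengths in m; the calibration is good to about 2 mm. A picture is of the moment at which its call begins. There is no depth.
- order.hand_in(): hands the job in, once; it reports no verdict.
The state is a dict: "time": time; "q": joint angles; "joint_velocities": joint speeds; "joint_torque": joint torques, N m; "position": TCP position; "tool_rot": TCP orientation; "ft_force": force on the tool from outside, world axes, zero at the start; "moment": the same for the moment, N m; "grip_width": finger opening in m.
Only numpy, scipy, OpenCV 4.12 (cv2) and the standard library are available. Lean on these libraries where they do the work, as an engineer would, in place of code of your own. Each camera call takes 0.05 s, during which the arm holds its last target. There are 200 camera calls.

TASK

The copper manifold on the van's bench is about to be pressure-tested up to its three branch valves: with a fingertip (gripper shut, or the outside of one finger) push the lever of every branch valve that is still open clockwise until it is fully home, square across its pipe. Only push: never have a lever between the fingers. Leave the branch valve that is already shut, the larger main valve, which stays open, and the loose things on the bench as they are.

Things in the scene. Friction and masses are not known exactly. Their poses are not given: they have to be found in the camera images.
- stem_a (a point): Point on the upright turning axis of branch valve a's lever, 95 mm above the bench, level with the middle of the lever's grip. The valve is a brass ball valve (80 mm long, 42 mm thick) on a 22 mm copper branch pipe whose axis is 40 mm above the bench. The three stems stand 130 mm apart in a row; any valve may be in any of the three places.
- grip_a (a point): Centre of the black grip of valve a's lever, 70 mm from the stem axis, 95 mm above the bench. The grip is a flat bar 20 mm wide and 9 mm thick (90 to 100 mm above the bench), from 33 to 109 mm from the stem; the steel strap from there to the stem is cranked down to 78 mm. The point's -x axis points from the stem out along the lever, y across it, z up.
- lever_a (a joint): Angle of branch valve a's lever, rad: 0 = fully open (lever along its pipe, pointing to the manifold's robot side), 1.571 = fully shut (lever square across its pipe, pointing to the manifold's left, +y side). It grows as the lever turns clockwise seen from above, stops hard at both ends, stays where it is left, and takes about 8 N at the middle of the grip.
- stem_b (a point): Point on the upright turning axis of branch valve b's lever, 95 mm above the bench, level with the middle of the lever's grip. The valve is a brass ball valve (80 mm long, 42 mm thick) on a 22 mm copper branch pipe whose axis is 40 mm above the bench. The three stems stand 130 mm apart in a row; any valve may be in any of the three places.
- grip_b (a point): Centre of the black grip of valve b's lever, 70 mm from the stem axis, 95 mm above the bench. The grip is a flat bar 20 mm wide and 9 mm thick (90 to 100 mm above the bench), from 33 to 109 mm from the stem; the steel strap from there to the stem is cranked down to 78 mm. The point's -x axis points from the stem out along the lever, y across it, z up.
- lever_b (a joint): Angle of branch valve b's lever, rad: 0 = fully open (lever along its pipe, pointing to the manifold's robot side), 1.571 = fully shut (lever square across its pipe, pointing to the manifold's left, +y side). It grows as the lever turns clockwise seen from above, stops hard at both ends, stays where it is left, and takes about 8 N at the middle of the grip.
- stem_c (a point): Point on the upright turning axis of branch valve c's lever, 95 mm above the bench, level with the middle of the lever's grip. The valve is a brass ball valve (80 mm long, 42 mm thick) on a 22 mm copper branch pipe whose axis is 40 mm above the bench. The three stems stand 130 mm apart in a row; any valve may be in any of the three places.
- grip_c (a point): Centre of the black grip of valve c's lever, 70 mm from the stem axis, 95 mm above the bench. The grip is a flat bar 20 mm wide and 9 mm thick (90 to 100 mm above the bench), from 33 to 109 mm from the stem; the steel strap from there to the stem is cranked down to 78 mm. The point's -x axis points from the stem out along the lever, y across it, z up.
- lever_c (a joint): Angle of branch valve c's lever, rad: 0 = fully open (lever along its pipe, pointing to the manifold's robot side), 1.571 = fully shut (lever square across its pipe, pointing to the manifold's left, +y side). It grows as the lever turns clockwise seen from above, stops hard at both ends, stays where it is left, and takes about 8 N at the middle of the grip.
- lever_main (a joint): Angle of the main valve's lever, rad: 0 = fully open (lever along the header), growing to 1.571 (shut). The main valve is about 1.3 times the size of the branch valves, on the 28 mm header pipe, its stem at x 118, y -245 mm of the manifold's frame; the open lever reaches 140 mm from the stem to -y, its top 111 mm above the bench. It stands open and stays open.
- manifold: The fixed copper manifold. Origin on the bench under the middle branch valve's stem; x runs along the branch pipes from their capped ends (robot side) to the header (118 mm beyond the stems), y along the header to the left, z up. Under the levers' circles nothing is over 63 mm high but the valves' bonnets; pipe clamps 118 mm before the stems are 69 mm high.
- gauge (a point): Centre of the round pressure gauge (63 mm across, 28 mm thick, its top 164 mm above the bench) on the riser at the header's left end; fixed.
- elbow: Loose copper pipe elbow, 25 mm thick, legs 28 mm, lying on the bench between two branch pipes; origin on the bench under its corner.
- tape_reel: Loose reel of thread tape, 54 mm across and 14 mm high, lying on the bench between two branch pipes; origin at the centre of its underside.
- flux_tin: Loose round tin, 60 mm across and 62 mm high, standing on the bench at the right of the branch pipes; origin at the centre of its underside.
- wrench: Loose wrench 200 mm long, lying on the bench at the left of the branch pipes; origin under its middle.

How it is judged:
By the outcome, as a careful person would: the job done as asked, in the order asked, and still so for the second after the job is handed in, with the robot touching nothing.
It also fails if it takes over 48 s, if anything falls off the work surface, if the arm or the gripper's body presses on something with over 40 N, if the wrist force passes 120 N, or if a joint passes its speed limit or range.

## Working session

There is one attempt and no reset: what is moved stays moved. The work goes in short steps, Python scripts to look and compute and a shell command to move; the robot and the scene stay as the last step left them, time stands still between calls to the robot, and variables do not carry over. Pictures are saved under pics/ and viewed, about 8 in all and at most 12, crops included, and the job is handed in when it is done.

```bash
mkdir -p pics && cat > h.py <<'E'
import numpy as np, cv2
from rig import robot, camera, order
from scipy.spatial.transform import Rotation as Ro
def ray(c,u,v):
    p=np.array([[[(u-c['mtx'][0][2])/c['mtx'][0][0],(v-c['mtx'][1][2])/c['mtx'][1][1]]]],float)
    s=cv2.undistortPoints(np.array([[[u,v]]],float),np.array(c['mtx'],float),np.array([c['k1'],0,0,0],float))[0,0]
    R=np.array(c['R']);t=np.array(c['t'])
    return -R.T@t, R.T@np.array([s[0],s[1],1.])
def onz(c,u,v,z):
    o,d=ray(c,u,v); return o+d*(z-o[2])/d[2]
def proj(c,X):
    R=np.array(c['R']);x=R@np.array(X)+np.array(c['t']);s=x[:2]/x[2];s=s*(1+c['k1']*(s@s))
    return np.array([c['mtx'][0][0]*s[0]+c['mtx'][0][2],c['mtx'][1][1]*s[1]+c['mtx'][1][2]])
E
python3 - <<'E'
from h import *
import pickle
for n in ['top','side']:
    c=camera(n); pickle.dump(c,open(n+'.pkl','wb')); cv2.imwrite(f'pics/{n}0.png',c['pixels']); print(n,-np.array(c['R']).T@np.array(c['t']),c['k1'])
o=robot.get_obs(); print(o['time'],o['position'],Ro.from_quat(o['tool_rot']).as_matrix().round(3),o['grip_width'])
E
```

```text
top [0.41068772 0.0296321  1.35358929] -0.09251635460033258
side [ 0.45377517 -0.70533977  0.55722139] -0.06727930802337771
0.1 [ 0.24202723 -0.57555961  0.24363823] [[ 0.387 -0.922 -0.   ]
 [-0.922 -0.387  0.002]
 [-0.002 -0.    -1.   ]] 0.08709142665429115
```

View pics/top0.png

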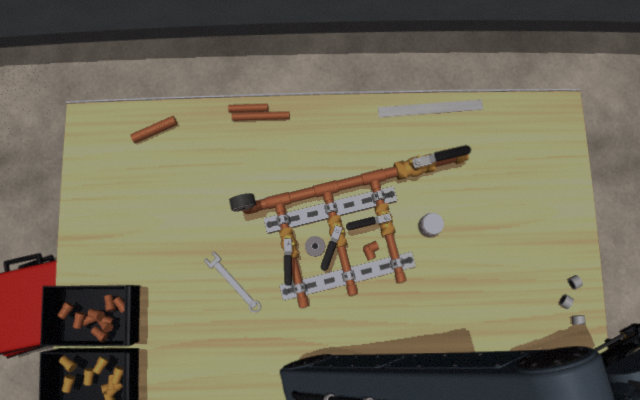

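View pics/side0.png

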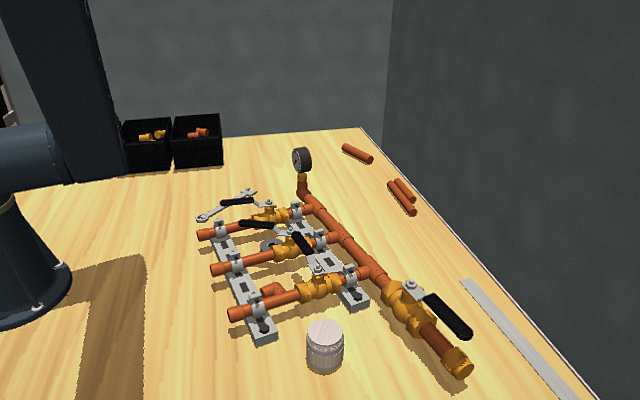

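The top view shows the three branch stems at about (287,240), (337,233) and (385,218). The left lever points at the robot, the middle one is part-turned (grip near 332,250), and the right one points left, so it looks shut. The main lever is at (450,155). Next I'll measure the grips and the manifold frame.

```bash
python3 - <<'E'
from h import *
import pickle
c=pickle.load(open('top.pkl','rb')); im=c['pixels']
roi=np.zeros(im.shape[:2],np.uint8); roi[140:330,225:480]=1
dark=((im.max(2)<60)&(roi>0)).astype(np.uint8)
n,l,s,ce=cv2.connectedComponentsWithStats(dark)
for i in range(1,n):
    if s[i,4]<60: continue
    ys,xs=np.where(l==i); P=np.array([onz(c,x,y,.0995)[:2] for x,y in zip(xs,ys)])
    m=P.mean(0); w,V=np.linalg.eigh(np.cov(P.T)); q=(P-m)@V
    print('dark',ce[i].round(1),s[i,4],'ctr',m.round(4),'dir',np.degrees(np.arctan2(V[1,1],V[0,1])).round(1),'ext',np.ptp(q,axis=0).round(3))
# header & branch pipes: copper
hsv=cv2.cvtColor(im,cv2.COLOR_BGR2HSV)
cop=((hsv[...,0]<12)&(hsv[...,1]>120)&(hsv[...,2]>60)&(roi>0)).astype(np.uint8)
bra=((hsv[...,0]>=12)&(hsv[...,0]<22)&(hsv[...,1]>150)&(roi>0)).astype(np.uint8)
for nm,M,z in(('cop',cop,.05),('brass',bra,.06)):
    n,l,s,ce=cv2.connectedComponentsWithStats(M)
    for i in range(1,n):
        if s[i,4]<40: continue
        ys,xs=np.where(l==i); P=np.array([onz(c,x,y,z)[:2] for x,y in zip(xs,ys)])
        m=P.mean(0); w,V=np.linalg.eigh(np.cov(P.T));q=(P-m)@V
        print(nm,ce[i].round(1),s[i,4],m.round(4),np.degrees(np.arctan2(V[1,1],V[0,1])).round(1),np.ptp(q,axis=0).round(3))
cv2.imwrite('pics/crop.png',cv2.resize(im[180:320,230:450],None,fx=3.6,fy=3.6,interpolation=cv2.INTER_CUBIC))
E
```

```text
dark [451.8 153. ] 310 ctr [ 0.7391 -0.3228] dir 102.4 ext [0.025 0.093]
dark [243.3 201.9] 244 ctr [0.6252 0.2146] dir 100.3 ext [0.039 0.062]
dark [360.7 223.2] 206 ctr [ 0.5634 -0.0796] dir 102.9 ext [0.018 0.072]
dark [328.2 255. ] 215 ctr [0.486 0.004] dir 158.7 ext [0.018 0.073]
dark [287.9 269.2] 208 ctr [0.4536 0.1046] dir -179.9 ext [0.018 0.072]
cop [445.5 161.3] 88 [ 0.7296 -0.3178] 102.6 [0.012 0.057]
cop [324.4 190.1] 1757 [0.6597 0.0077] 102.7 [0.054 0.416]
cop [391.6 245.9] 174 [ 0.508  -0.1617] -168.4 [0.018 0.064]
cop [370.3 249.8] 159 [ 0.4995 -0.106 ] 154.8 [0.033 0.048]
cop [343.4 258. ] 177 [ 0.4805 -0.036 ] -167.6 [0.019 0.064]
cop [295.5 271.4] 170 [0.4493 0.0881] -171.5 [0.021 0.064]
cop [399.4 274.8] 110 [ 0.4333 -0.1784] -165.1 [0.022 0.037]
cop [351.2 287.4] 121 [ 0.4049 -0.0532] -167.7 [0.023 0.037]
cop [302.3 299.5] 116 [0.3775 0.0722] -167.1 [0.022 0.036]
brass [461.3 158.2] 69 [ 0.7346 -0.3584] 114.4 [0.016 0.036]
brass [411.  169.3] 378 [ 0.7077 -0.2217] 91.2 [0.05 0.11]
brass [381.2 208.2] 103 [ 0.6059 -0.138 ] 115.6 [0.026 0.033]
brass [333.5 221.5] 121 [ 0.5745 -0.0129] 149.8 [0.035 0.05 ]
brass [386.8 228.5] 133 [ 0.5525 -0.1499] 90.5 [0.034 0.033]
brass [286.6 233.8] 123 [0.5458 0.1088] -142.5 [0.045 0.05 ]
brass [341.2 240.9] 82 [ 0.5238 -0.0312] 159.2 [0.021 0.038]
brass [294.2 252.2] 57 [0.4977 0.09  ] 178.3 [0.015 0.033]
```

View pics/crop.png

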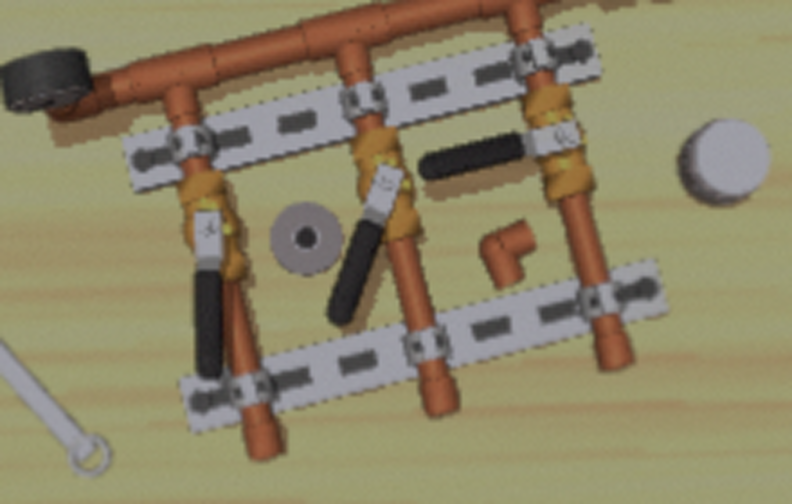

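Manifold yaw is about 12.7° with its origin near (0.551, -0.022). The lever angles are right ≈ 90° (already shut), middle ≈ 34° and left ≈ 13°, so I'll push the middle and left levers. First: shut the gripper, turn the tool 10.1° to line up with the manifold, and travel high.

```bash
python3 -m pendant '[[[0,0,0],10.1],[[-40,-28,0],0],[[-40,-28,0],0],[[-40,-28,0],0],[[-40,-28,0],0],[[-40,-28,0],0],[[-40,-28,0],0],[[-40,-28,0],0]]' 0 20 && python3 -m pendant '[[[-40,-28,0],0],[[-40,-28,0],0],[[-40,-28,0],0],[[-40,-28,0],0],[[-35,-28,20],0],[[0,-30,20],0],[[0,0,0],0],[[0,0,0],0]]'
cat >> h.py <<'E'
O=np.array([.5513,-.0216]);a=np.radians(12.7);MX=np.array([np.cos(a),np.sin(a)]);MY=np.array([-MX[1],MX[0]])
def st():
    o=robot.get_obs();d=np.array(o['position'])[:2]-O;R=Ro.from_quat(o['tool_rot']).as_matrix()
    print('t',round(o['time'],2),'m',(1e3*d@MX).round(1),(1e3*d@MY).round(1),'z',round(1e3*o['position'][2],1),'xang',np.degrees(np.arctan2(R[1,0],R[0,0])).round(2),'F',np.round(o['ft_force'],1),'g',round(o['grip_width'],4))
E
python3 - <<'E'
from h import *
st()
c=camera('top'); cv2.imwrite('pics/top1.png',cv2.resize(c['pixels'][150:350,200:500],None,fx=2.6,fy=2.6))
c=camera('side'); cv2.imwrite('pics/side1.png',c['pixels'])
E
```

```text
time: 1.1
position: [0.3721, -0.2583, 0.2444]
tool_rot: [0.781, -0.625, -0.0, -0.0]
ft_force: [0.5, -0.4, 0.1]
grip_width: 0.015
time: 2.1
position: [0.494, -0.0324, 0.2044]
tool_rot: [0.781, -0.625, -0.001, 0.0]
ft_force: [-0.6, -0.8, 0.6]
grip_width: 0.0007
t 2.1 m -58.3 2.0 z 204.4 xang -77.31 F [-0.6 -0.8  0.6] g 0.0007
```

View pics/side1.png

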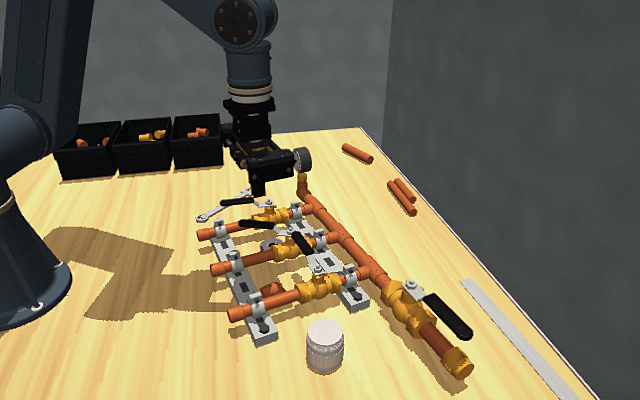

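View pics/top1.png

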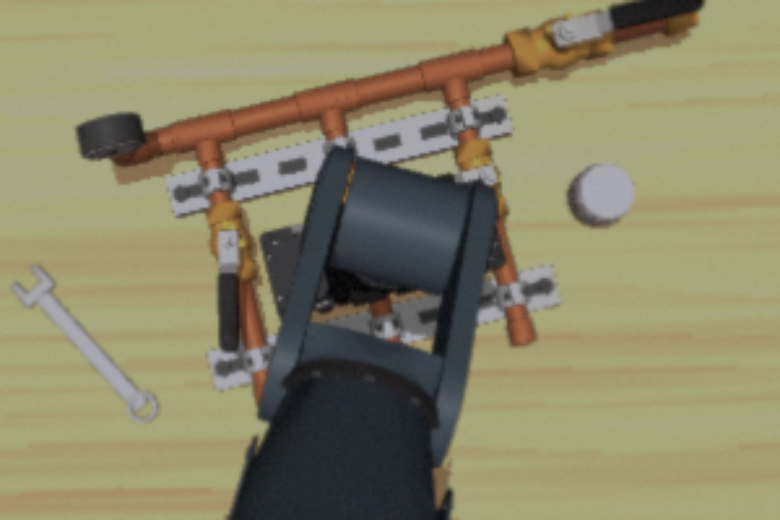

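The top view shows the body's long axis lying along the header direction, and the tool sits over the middle branch. I'll back off 30 mm and descend beside the middle lever.

```bash
python3 -m pendant '[[[0,30,0],0],[[0,0,34],0],[[0,0,34],0],[[0,0,34],0],[[0,0,0],0]]' && python3 -c "from h import *;st()"
```

```text
time: 2.82
position: [0.4637, -0.0391, 0.1015]
tool_rot: [0.78, -0.625, -0.002, 0.001]
ft_force: [-0.8, 1.0, -0.1]
grip_width: 0.0006
t 2.83 m -89.3 2.2 z 101.5 xang -77.39 F [-0.8  1.  -0.1] g 0.0006
```

```bash
python3 -m pendant '[[[-8,-6,0],0],[[-8,-6,0],0],[[-9,-6,0],0],[[-9,-6,0],0],[[-6,-7,0],0],[[-6,-8,0],0],[[-4,-9,0],0],[[-4,-9,0],0]]' && python3 -c "from h import *;st()" && python3 -m pendant '[[[-2,-6,0],0],[[-1,-6,0],0],[[0,0,0],0]]' && python3 -c "from h import *;st()"
```

```text
time: 3.82
position: [0.5065, 0.0264, 0.1034]
tool_rot: [0.782, -0.624, -0.002, 0.003]
ft_force: [-5.9, -6.7, 4.6]
grip_width: 0.0005
t 3.83 m -33.1 56.6 z 103.4 xang -77.15 F [-5.9 -6.7  4.6] g 0.0005
time: 4.2
position: [0.5177, 0.0324, 0.1032]
tool_rot: [0.782, -0.624, -0.002, 0.002]
ft_force: [-5.0, -3.1, 3.4]
grip_width: 0.0007
t 4.2 m -20.9 60.1 z 103.2 xang -77.18 F [-5.  -3.1  3.4] g 0.0007
```

```bash
for i in 1; do python3 -m pendant '[[[0,-2,0],0],[[0,0,0],0]]'; python3 -c "from h import *;st()"; python3 -m pendant '[[[0,-2,0],0],[[0,0,0],0]]';python3 -c "from h import *;st()"; done
```

```text
time: 4.45
position: [0.5186, 0.0329, 0.1031]
tool_rot: [0.782, -0.624, -0.003, 0.003]
ft_force: [-6.4, -3.2, 4.8]
grip_width: 0.0003
t 4.45 m -20.0 60.3 z 103.1 xang -77.18 F [-6.4 -3.2  4.8] g 0.0003
time: 4.7
position: [0.519, 0.0331, 0.103]
tool_rot: [0.782, -0.624, -0.004, 0.004]
ft_force: [-9.3, -4.9, 6.3]
grip_width: 0.0005
t 4.7 m -19.4 60.5 z 103.0 xang -77.16 F [-9.3 -4.9  6.3] g 0.0005
```

```bash
python3 -m pendant '[[[0,-3,0],0],[[0,0,0],0]]'; python3 -c "from h import *;st()"; python3 -m pendant '[[[0,-3,0],0],[[0,0,0],0]]';python3 -c "from h import *;st()"
```

```text
time: 4.95
position: [0.5192, 0.0333, 0.1028]
tool_rot: [0.782, -0.623, -0.006, 0.006]
ft_force: [-14.2, -7.8, 9.7]
grip_width: 0.0007
t 4.95 m -19.2 60.7 z 102.8 xang -77.1 F [-14.2  -7.8   9.7] g 0.0007
time: 5.2
position: [0.5193, 0.0335, 0.1026]
tool_rot: [0.782, -0.623, -0.009, 0.008]
ft_force: [-18.3, -11.3, 13.8]
grip_width: 0.0006
t 5.2 m -19.1 60.8 z 102.6 xang -77.05 F [-18.3 -11.3  13.8] g 0.0006
```

Position stalls at the expected home spot (-19 mm) while the force climbs to about 21 N, so the middle lever is on its stop. Now back off, lift, and go beside the left lever.

```bash
python3 -m pendant '[[[0,12,0],0],[[0,13,0],0],[[0,0,30],0],[[0,0,0],0]]' >/dev/null; python3 -c "from h import *;st()"
```

```text
t 5.7 m -34.3 59.6 z 71.7 xang -77.29 F [ 0.1  0.2 -0.2] g 0.0007
```

I lifted the wrong way: tool +z is down. The tip went to about 50 mm in the free gap between the pipes, with no contact force. I'll raise it straight up.

```bash
python3 -m pendant '[[[0,0,-45],0],[[0,0,-45],0],[[-24,28,0],0],[[-23,29,0],0],[[0,0,0],0]]' >/dev/null; python3 -c "
from h import *
st()
c=camera('top'); cv2.imwrite('pics/top2.png',cv2.resize(c['pixels'][150:350,200:500],None,fx=2.6,fy=2.6))
c=camera('side'); cv2.imwrite('pics/side2.png',cv2.resize(c['pixels'][120:360,170:490],None,fx=2.4,fy=2.4,interpolation=cv2.INTER_CUBIC))"
```

```text
t 6.33 m -93.1 107.9 z 163.4 xang -77.2 F [1.1 1.  0.9] g -0.0001
```

View pics/side2.png

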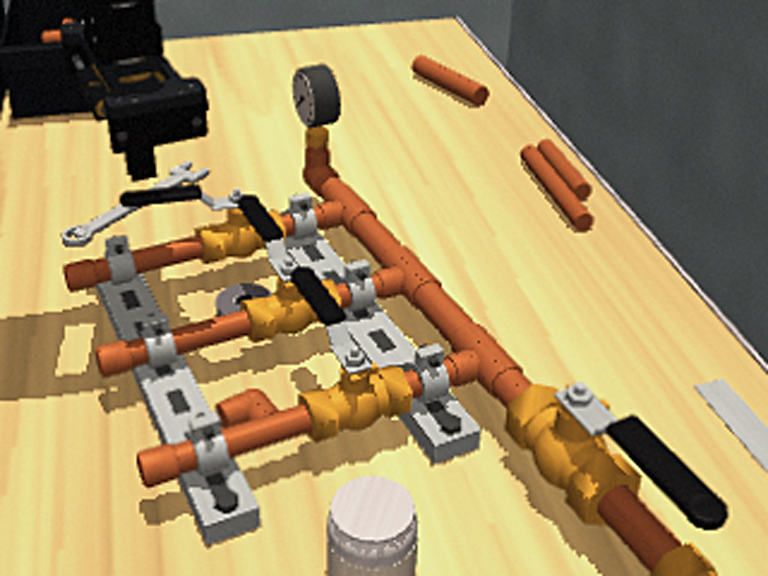

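The side view shows the middle lever now square and parallel to the shut right one, with elbow, reel and tin unmoved. Next the left lever.

```bash
python3 -m pendant '[[[0,0,31],0],[[0,0,30],0],[[0,0,0],0],[[-7,-4,0],0],[[-7,-4,0],0],[[-9,-2,0],0],[[-9,-3,0],0],[[-10,-4,0],0]]' >/dev/null; python3 -c "from h import *;st()"; python3 -m pendant '[[[-8,-5,0],0],[[-8,-6,0],0],[[-7,-7,0],0],[[-6,-8,0],0],[[-4,-9,0],0],[[-4,-9,0],0],[[-2,-6,0],0],[[-1,-7,0],0]]' >/dev/null; python3 -c "from h import *;st()"; python3 -m pendant '[[[0,-4,0],0],[[0,0,0],0]]'>/dev/null; python3 -c "from h import *;st()"
```

```text
t 7.42 m -74.3 147.5 z 102.3 xang -77.18 F [-2.4 -9.3  4. ] g 0.0006
t 8.43 m -22.6 189.8 z 101.5 xang -77.21 F [-8.4 -0.8  6.3] g 0.0001
t 8.68 m -19.3 190.2 z 101.3 xang -77.24 F [-8.8  0.7  6.5] g 0.0003
```

```bash
for k in 1; do python3 -m pendant '[[[0,-3,0],0],[[0,0,0],0]]'>/dev/null; python3 -c "from h import *;st()"; python3 -m pendant '[[[0,-4,0],0],[[0,0,0],0]]'>/dev/null; python3 -c "from h import *;st()"; python3 -m pendant '[[[0,-3,0],0],[[0,0,0],0]]'>/dev/null; python3 -c "from h import *;st()"; done
```

```text
t 8.93 m -19.2 190.3 z 101.1 xang -77.21 F [-14.6  -1.1   9.5] g 0.0006
t 9.18 m -19.0 190.3 z 100.8 xang -77.17 F [-19.5  -3.7  14. ] g 0.0009
t 9.43 m -18.9 190.4 z 100.6 xang -77.15 F [-22.5  -6.1  16.2] g 0.0004
```

The left lever is on its stop too, at -19 mm with the force rising to about 23 N. Now retract, lift and clear the view.

```bash
python3 -m pendant '[[[0,12,0],0],[[0,13,0],0],[[0,0,-40],0],[[0,0,-50],0],[[40,15,0],0],[[40,15,0],0],[[40,15,0],0],[[40,15,0],0]]' >/dev/null; python3 -m pendant '[[[40,15,0],0],[[40,15,0],0],[[40,15,0],0],[[40,15,0],0],[[40,15,0],0],[[40,15,0],0],[[40,15,0],0],[[0,0,0],0]]' >/dev/null; python3 - <<'E'
from h import *
st()
c=camera('top'); im=c['pixels']
cv2.imwrite('pics/top3.png',cv2.resize(im[150:350,200:500],None,fx=2.6,fy=2.6))
roi=np.zeros(im.shape[:2],np.uint8); roi[140:330,225:480]=1
dark=((im.max(2)<60)&(roi>0)).astype(np.uint8)
n,l,s,ce=cv2.connectedComponentsWithStats(dark)
for i in range(1,n):
    if s[i,4]<60: continue
    ys,xs=np.where(l==i); P=np.array([onz(c,x,y,.0995)[:2] for x,y in zip(xs,ys)])
    m=P.mean(0); w,V=np.linalg.eigh(np.cov(P.T))
    print(ce[i].round(1),s[i,4],((m-O)@np.array([MX,MY]).T).round(4),np.degrees(np.arctan2(V[1,1],V[0,1])).round(1))
E
```

```text
t 11.43 m -192.6 -256.0 z 192.3 xang -77.52 F [ 0.1  0.5 -0.4] g 0.0004
[451.7 153. ] 303 [ 0.1172 -0.3348] 102.7
[250.1 199.9] 96 [0.1248 0.1964] -153.4
[360.5 223.2] 194 [-0.001  -0.0588] 103.1
[310.4 235.9] 212 [-0.001   0.0706] 102.3
[260.4 248.2] 199 [-0.0004  0.1987] 101.8
[459.7 294.5] 2142 [-0.2329 -0.2515] -178.6
[393.5 313.2] 1005 [-0.2354 -0.0804] 94.9
```

View pics/top3.png

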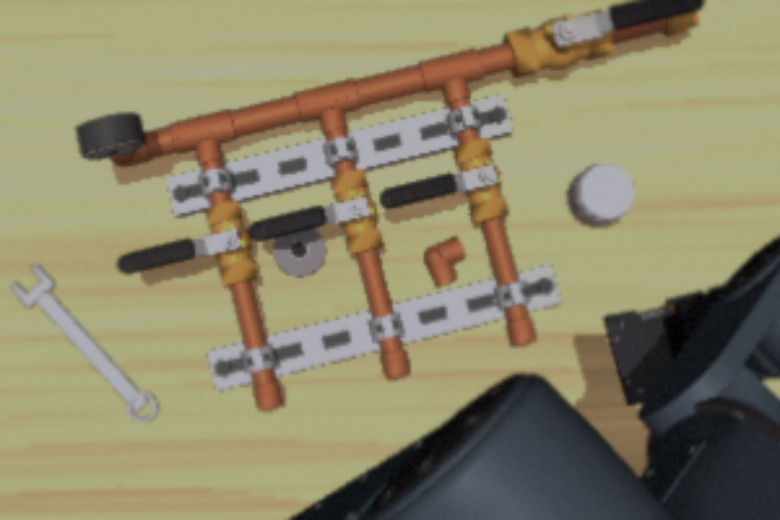

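All three levers lie along +y (102.3°, 101.8° and 103.1° against the manifold's 102.7°). The main lever, reel, elbow, tin and wrench are where they were, and the arm is clear.

```bash
python3 -c "
from rig import order
print(order.hand_in())"
```

```text
the job is handed in; nothing more can be done
None
```

The two branch valves that were still open, the middle one (about 34° turned) and the left one (about 13°), are now pushed clockwise onto their stops with the shut gripper. The job is handed in at about 11.5 s of the 48 s.

- **Stops:** at the end of each push the finger stood still where a fully shut lever should be. The pushing force kept rising, to about 25 N in all for the middle valve and 28 N for the left.
- **Final top view:** the levers measure 102.3° (middle), 101.8° (left) and 103.1° (right, already shut and not touched) against the manifold's 102.7°. These differences look like measurement scatter.
- **Left alone:** the main lever still measures 102.7°. By eye, the reel, elbow, tin and wrench have not moved. The arm is clear and reads about 0 N.

**One slip:** after the middle push I moved the tool 30 mm down instead of up. The tip went to about 50 mm above the bench in the open space between two pipes. The force afterwards read about 0 N, and I raised it straight back up.

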